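# Tap a knife-handle block home in the drilling jig

## Task

The pale wooden handle block has been started into the drilling jig. Pick up the brass drift from the rubber mat and with it tap the block gently along the fence, never pushing it with the gripper itself, until its far end rests against the hidden stop under the drill plate; the stop is only nipped up, so do not drive it back. Then lay the drift down flat on the mat again, leaving the other things where they are.

Things in the scene. Friction and masses are not known exactly. Their poses are not given: they have to be found in the camera images.
- jig: Low metal drilling jig bolted to the bench, with a black drill plate with three steel bushings. Origin: centre of the underside of its 240 x 124 x 16 mm base plate (x -120..120, y -66..58, top z = 16 mm). Its x axis is the way the block goes in, z up. The block slides on the base plate with its centre line on y = 0. For x below -70 mm there is only bare base plate. The jig carries the stop rod.
- jig_fence (a point): Near end of the jig's straight steel fence: jig x = -70, y = 19, z = 16 mm, on its inner face, along which one side of the block slides. The fence runs from there to x = 110 mm, is 14 mm thick (y 19..33) and 24 mm high (top at z = 40). Axes as the jig's.
- jig_spring (a point): Middle of the sprung brass pad facing the fence (pad jig x -30..10, z 20..38; its housing x -40..20, y -54..-38, top z = 38; point at x = -10, y = -19, z = 29 mm). It presses the block on the fence with about 4 N, so the block drags with 4 to 7 N all along its way and stays where it is left.
- jig_plate (a point): Centre of the drill plate's top: jig x 65, y -2.5, z 54 mm. It covers jig x 18..112, underside z = 46, bushings to z = 58; walls below it are closed. Unseen under it, at jig x = 50 to 90 mm, set anew every time, is the flat end of the stop rod (12 mm round, z = 29, along x, tail knob behind the jig). Held by friction: it stands firm to about 20 N, more drives it back (+x).
- block: Pale wooden handle block, 120 (x) x 38 (y) x 26 (z) mm, about 0.12 kg, in the jig. Origin: centre of its underside; x along the jig's x: its far end is at +60 mm (under the drill plate), its near end, the one to tap, at -60 mm. The near end face spans 16 to 42 mm above the bench. It has 20 to 60 mm still to go.
- drift: Brass drift, 140 mm long, 0.25 kg: a square body 16 x 16 mm (x -70..30) and a round nose 12 mm in diameter (x 30..70). Origin: on its underside, mid length; the x axis points along it to the nose, z is up; its centre line lies at z = 8 mm. Centre of mass at about x = -12 mm. It starts flat on the mat.
- mat: Black rubber bench mat, 320 (x) x 200 (y) x 3 (z) mm, fixed. Origin: centre of its underside. The drift lies in its middle part.
- knife_blank: Bystander on the mat: flat steel knife blank, 185 x 28 x 4 mm. Origin: underside, about mid length, x along it.
- file: Bystander on the mat: small flat file with a wooden handle, 180 mm long, 23 mm high. Origin: underside, about mid length, x along it.
- spare_block: Bystander on the bench: dark wooden handle block, 105 x 32 x 22 mm. Origin: centre of its underside.
- wax_tin: Bystander on the bench: round metal tin, 72 mm in diameter, 26 mm high. Origin: centre of its underside.
- glue_bottle: Bystander on the bench: white bottle, 48 mm in diameter, 130 mm high. Origin: centre of its underside.
- pin_jar: Bystander on the bench: glass jar with a steel lid, 60 mm in diameter, 75 mm high. Origin: centre of its underside.
- mug: Bystander on the bench: white mug, 80 mm in diameter, 95 mm high. Origin: centre of its underside.

How it is judged:
On the way:
1. the drift, off the mat, is against the block and the block's far end has come within 1.5 mm of the stop (x of stop_c0 in the frame of block below 0.1015 m and contact force between drift and block above 1 N and height (world z) of drift above 0.012 m), for 0.05 s.
At the end, for the whole second after the job is handed in: The block's far end is within 1.5 mm of the stop rod's end (40 mm before the rod's middle, stop_c0) and the rod within 1.5 mm of where it was set; the block lies flat (2.5 mm) and along the jig (0.03 rad); the drift lies level (0.07 rad) and still with its middle on the mat (x of stop_c0 in the frame of block below 0.1015 m and distance of stop_c0 from where it was at the start of the episode below 0.0015 m and angle between the x axis of block and the x axis of jig, either way round below 0.03 rad and z of block in the frame of jig below 0.0185 m and x of drift in the frame of mat between -0.16 and 0.16 m and y of drift in the frame of mat between -0.1 and 0.1 m and height (world z) of drift below 0.02 m and angle between drift's own x axis and vertical between 1.5 and 1.64 rad and linear speed of each of drift, block below 0.01 m/s); the robot touches nothing.
It fails at once if the stop is driven back 1.5 mm or more (distance of stop_c0 from where it was at the start of the episode above 0.0015 m).
It fails at once if the gripper or arm pushes the block itself (over 1 N) (contact force between any of the fingers, the arm and block above 1 N).
It fails at once if the block is knocked along faster than 0.15 m/s (linear speed of block above 0.15 m/s).
It fails at once if a bystander is moved more than 30 mm (distance of any of knife_blank, file, spare_block, wax_tin, glue_bottle, pin_jar, mug from where it was at the start of the episode above 0.03 m).
It also fails if it takes over 54 s, if anything falls off the work surface, if the arm or the gripper's body presses on something with over 40 N, if the wrist force passes 120 N, or if a joint passes its speed limit or range.

## Robot

A 7-joint arm with a two-finger parallel gripper is mounted at the origin on the work surface. World frame = base frame: x ahead of the robot, y to its left, z up, the work surface at z = 0. Lengths are in m, angles in rad, forces in N, time in s.
With the tool pointing down it reaches from about 0.425 to 0.925 m from the base axis. Payload 6.8 kg.
Tool frame: the origin (TCP) lies at the very end of the fingers, on their centre line; the grasp point (between the pads) lies 19 mm behind it; z points along the fingers, x is the direction in which the jaws open and shut, and the axes are right-handed (so a half turn about z gives the same grasp; the last joint's range is limited). The gripper opens to 85 mm and grips with 20 to 120 N. Pads are 22 mm wide; open, the fingers measure 114 mm over their backs; the gripper's body (76 mm by 85 mm) begins 54 mm behind the grasp point. The pads swing forward as they close: fully open they stand 13 mm farther back than shut.
Start: joints at [-1.278, 0.477, 0.022, 1.555, -0.011, 1.109, -0.083], TCP at [0.263, 0.622, 0.231] pointing down, gripper open.
Joint ranges: [-2.96, 2.96], [-0.34, 2.1], [-1.41, 1.46], [0.24, 2.44], [-1.37, 4.51], [0.17, 1.92], [-2.96, 2.96]. Speed limits (rad/s): [2.39, 2.39, 3.14, 3.14, 3.14, 3.14, 3.14].

## Interface

Orientations are given as a rotation vector (axis times angle).
In Python, from bench import * gives the robot as it stands.
- The arm moves only by the tool servo_tool, never from a script. Its argument "increments" is one flat list of numbers, 7 for each row, row after row: the shift along the tool's x, y, z in mm, then the turn, a rotation vector about the tool's x, y, z in rad, then the finger opening in mm, from 0 to 85.4. In form: [tx, ty, tz, wx, wy, wz, fingers, tx, ty, tz, wx, wy, wz, fingers, ...]. A call has exactly 8 rows; each row shifts and turns the commanded pose from where the row before left it, along the tool's axes as they then stand; what a row does not reach is not made up. A row lasts 1/8 s, in which the tool goes at most 62.5 mm and 10.7 degrees, less where a joint would pass 70% of its speed; a pose out of reach is approached as far as the arm can. A call is refused whole if a number of a shift passes 62.5 or a number of a turn 0.188, either way. A call with a gripper value outside its range is refused whole. The fingers move at their own pace and stop on an object; "squeeze" is the grip in N (left out, the last holds). Time passes only in rows, so rows that do not move let the fingers close, or fill a call up. It gives the time, the measured TCP pose, the force and the opening at its end, in the units of the state.
- get_obs(): the state, without advancing time (a new reading comes with each control period).
- grab_frame(name): name is "scene" or "top" or "wrist"; returns (picture, depth): 480x640x3 uint8, red, green, blue; 480x640 float32, m along the optical axis (not along the pixel's ray), 0 where there is no reading.
- calibration(name): a dict with "fx", "fy", "cx", "cy" (pixels), "k1" (the pictures are not rectified: a ray, as slopes to the right and down, at radius r is drawn at 1 + k1 r^2 times it, then the intrinsics apply), "eye" and "orientation" of the camera in the world; the wrist camera has in their place "T_tool_cam" (4x4, takes a point from camera to tool coordinates, whose origin is the TCP and whose axes are the tool frame's). Camera axes: x right, y up, looking along -z (the intrinsics and any distortion apply to the point x, -y, -z); pixel columns grow to the right and rows downward; lengths in m; the calibration is good to about 2 mm. A picture is of the moment at which its call begins: read the wrist's pose just before it. calibration takes no time and is no camera call.
- hand_in(): hands the job in, once; it reports no verdict.
The state is a dict: "clock": time; "joints": joint angles; "qvel": joint speeds; "tau": joint torques, N m; "tcp_pos": TCP position; "orientation": TCP orientation; "contact_force": force on the tool from outside, world axes, zero at the start; "moment": the same for the moment, N m; "grip_width": finger opening in m.
Only numpy, scipy, OpenCV 4.12 (cv2) and the standard library are available. Lean on these libraries where they do the work, as an engineer would, in place of code of your own. Each camera call takes 0.05 s, during which the arm holds its last target.

## Working session

There is one attempt and no reset: what is moved stays moved. The work goes in short steps, Python scripts to look and compute and a tool call to move; the robot and the scene stay as the last step left them, time stands still between calls to the robot, and variables do not carry over. Pictures are saved under pics/ and viewed, and the job is handed in when it is done.

Besides the shell and the picture viewer there is one more tool, called as name(argument=value, ...) on one line, values as JSON. servo_tool: Moves the arm, as the interface text tells. Its arguments: {"type":"object","properties":{"increments":{"type":"array","items":{"type":"number"}},"squeeze":{"type":"number"}},"required":["increments"]}

```bash
mkdir -p pics; ls; python3 - <<'E'
from bench import *
import cv2,numpy as np
print(get_obs())
for n in("scene","top","wrist"):
    p,d=grab_frame(n); cv2.imwrite(f"pics/{n}0.png",p[:,:,::-1]); np.savez(f"pics/{n}0.npz",p=p,d=d); print(n,calibration(n))
E
```

```text
pics
{'clock': 0.0, 'joints': array([-1.27809497,  0.47775213,  0.02232958,  1.55643989, -0.01148798,
        1.10928479, -0.08308404]), 'qvel': array([ 0.00015957,  0.00201031,  0.00093231,  0.00106944, -0.00127645,
       -0.00028092,  0.00051759]), 'tau': array([-6.18896374e-04, -5.96452975e+01,  1.60730258e+00, -2.81194085e+01,
        1.23595764e-02,  9.19540529e-03, -1.33162806e-05]), 'tcp_pos': array([0.26313961, 0.62096788, 0.23036256]), 'orientation': array([ 2.61824255e+00,  1.73425072e+00, -2.17522538e-03]), 'contact_force': array([-0.2886009 , -0.06842056,  0.5690981 ]), 'moment': array([0.00274605, 0.04704129, 0.02985258]), 'grip_width': 0.08568649330372208}
scene {'fx': 473.7241920270176, 'fy': 473.7241920270176, 'cx': 315.77912401589606, 'cy': 239.2233604051117, 'k1': -0.031698029848994676, 'eye': array([ 0.92710951, -0.62539789,  0.78838582]), 'orientation': array([0.74125728, 0.19180932, 0.53397242])}
top {'fx': 500.0031923636974, 'fy': 500.0031923636974, 'cx': 321.6253344939372, 'cy': 244.1004487697156, 'k1': -0.12247260664283098, 'eye': array([ 0.40260444, -0.04710048,  1.00199018]), 'orientation': array([ 0.17013614, -0.14425616, -1.39876401])}
wrist {'fx': 330.68298611576404, 'fy': 330.68298611576404, 'cx': 317.98932863912455, 'cy': 234.5687007978771, 'k1': 0.012300650516066968, 'T_tool_cam': array([[ 9.99999464e-01, -3.79213404e-04, -9.63074817e-04,
         7.81498428e-04],
       [-6.33670587e-04, -9.60011932e-01, -2.79958369e-01,
        -7.22937377e-02],
       [-8.18399350e-04,  2.79958829e-01, -9.60011658e-01,
        -1.43110791e-01],
       [ 0.00000000e+00,  0.00000000e+00,  0.00000000e+00,
         1.00000000e+00]])}
```

View pics/scene0.png

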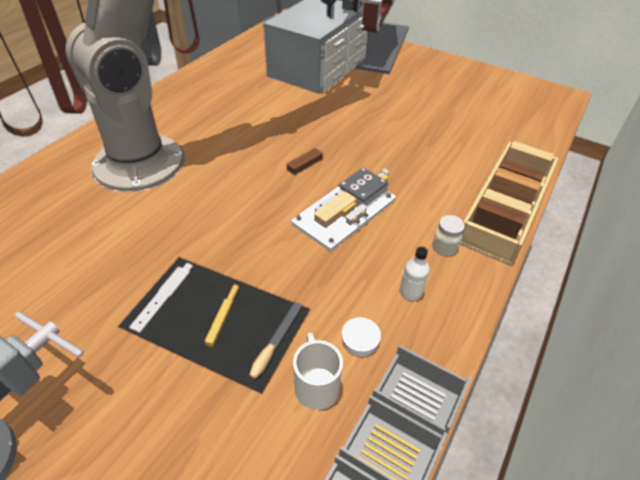

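View pics/top0.png

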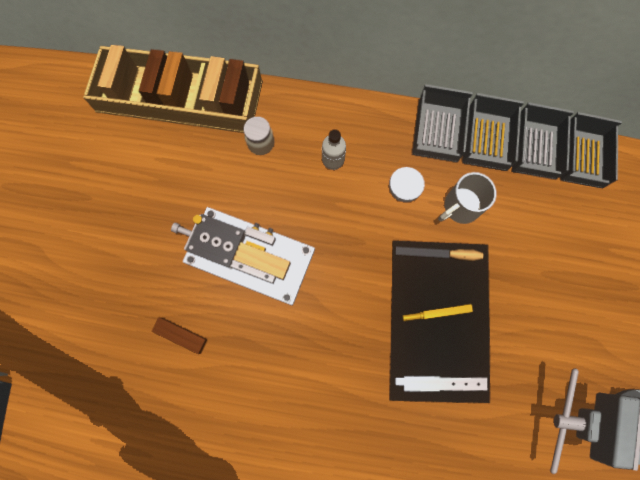

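View pics/wrist0.png

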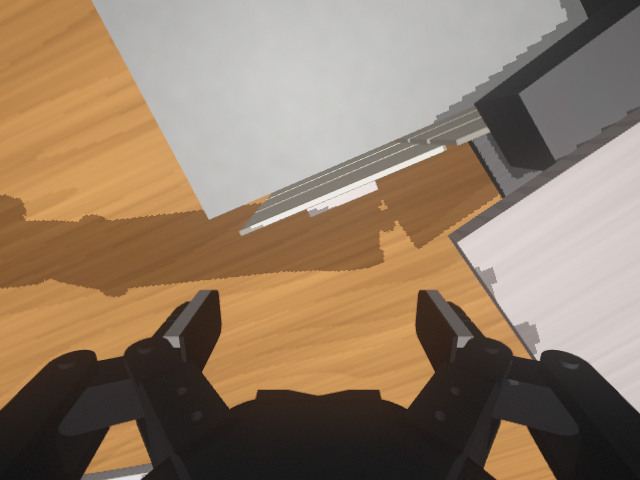

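The top view shows the block at (262,262) in the jig, the drift at (438,312) on the mat with its nose to the left (405,317), the knife below it and the file above. Next I measure them.

```bash
cat > h.py <<'E'
from bench import *
import cv2,numpy as np
from scipy.spatial.transform import Rotation as R
def campose(n,obs=None):
    c=calibration(n)
    if n!="wrist": return c,R.from_rotvec(c["orientation"]).as_matrix(),np.array(c["eye"])
    T=np.eye(4);T[:3,:3]=R.from_rotvec(obs["orientation"]).as_matrix();T[:3,3]=obs["tcp_pos"]
    M=T@c["T_tool_cam"];return c,M[:3,:3],M[:3,3]
def rays(uv,c):
    K=np.array([[c["fx"],0,c["cx"]],[0,c["fy"],c["cy"]],[0,0,1]])
    s=cv2.undistortPoints(np.array(uv,float).reshape(-1,1,2),K,np.array([c["k1"],0,0,0,0.]))[:,0]
    return np.c_[s[:,0],-s[:,1],-np.ones(len(s))]
def onplane(uv,z,n,obs=None):
    c,M,e=campose(n,obs); r=rays(uv,c)@M.T
    return e+r*((z-e[2])/r[:,2])[:,None]
def bydepth(uv,d,n,obs=None):
    c,M,e=campose(n,obs); uv=np.array(uv)
    return e+(rays(uv,c)*d[uv[:,1].astype(int),uv[:,0].astype(int)][:,None])@M.T
def project(P,n,obs=None):
    c,M,e=campose(n,obs);q=(np.atleast_2d(P)-e)@M;s=q[:,:2]/-q[:,2:]*[1,-1]
    s=s*(1+c["k1"]*(s**2).sum(1))[:,None];return s*[c["fx"],c["fy"]]+[c["cx"],c["cy"]]
def biggest(m):
    k,l,st,_=cv2.connectedComponentsWithStats(m.astype(np.uint8));i=1+np.argmax(st[1:,4]);return l==i
def pix(m): v,u=np.nonzero(m);return np.c_[u,v]
def rect(P):
    (c,s,a)=cv2.minAreaRect((P[:,:2]*1000).astype(np.float32));return np.round(c,1),np.round(s,1),round(a,1),np.round(cv2.boxPoints((c,s,a)),1).tolist()
E
python3 - <<'E'
from h import *
f=np.load("pics/top0.npz");p,d=f["p"],f["d"]
hsv=cv2.cvtColor(p,cv2.COLOR_RGB2HSV)
def box(x0,y0,x1,y1):
    m=np.zeros((480,640),bool);m[y0:y1,x0:x1]=1;return m
b=box(400,300,480,325)&(hsv[...,1]>130)&(hsv[...,2]>110);b=biggest(b)
P=onplane(pix(b),.019,"top");print("drift",b.sum(),rect(P),"depthz",np.median(bydepth(pix(b),d,"top")[:,2]))
m=biggest(box(380,230,500,410)&(hsv[...,2]<45));P=onplane(pix(m),.003,"top");print("mat",rect(P),np.median(bydepth(pix(m),d,"top")[:,2]))
k=box(225,235,300,285)&(hsv[...,1]>80)&(hsv[...,2]>100)
Z=np.zeros((480,640));vv=pix(k);Z[vv[:,1],vv[:,0]]=bydepth(vv,d,"top")[:,2]
print("zs",np.percentile(Z[k],[5,25,50,75,95]))
k=biggest(k&(Z>.036));P=onplane(pix(k),.042,"top");print("block",k.sum(),rect(P))
j=box(165,195,325,310)&(hsv[...,1]<40)&(hsv[...,2]>150);j=biggest(j)
P=onplane(pix(j),.016,"top");print("jigplate",rect(P))
for nm,bx,z in(("kn",(392,374,492,394),.007),("file",(392,245,490,262),.015)):
    m=biggest(box(*bx)&(hsv[...,2]>70));print(nm,rect(onplane(pix(m),z,"top")))
for nm,uv in(("mug",(475,190)),("tin",(407,184)),("glue",(334,137)),("jar",(258,129)),("spare",(180,335))):
    print(nm,bydepth([uv],d,"top").round(3))
a=p[190:310,160:330];cv2.imwrite("pics/jz.png",cv2.resize(a,None,fx=4.5,fy=4.5,interpolation=3)[:,:,::-1])
a=p[230:410,380:500];cv2.imwrite("pics/mz.png",cv2.resize(a,None,fx=3.3,fy=3.3,interpolation=3)[:,:,::-1])
E
```

```text
drift 521 (array([ 506.5, -261.8]), array([ 16.2, 140.5]), 17.5, [[477.6000061035156, -197.1999969482422], [519.9000244140625, -331.20001220703125], [535.2999877929688, -326.3999938964844], [493.0, -192.3000030517578]]) depthz 0.01728540948323054
mat (array([ 500.2, -280.5]), array([225.3, 173.1]), 5.4, [[379.79998779296875, -205.0], [396.20001220703125, -377.29998779296875], [620.5, -356.1000061035156], [604.2000122070312, -183.6999969482422]]) 0.0020543491482026277
zs [-0.00068874  0.03867329  0.04039565  0.04174289  0.04373832]
block 1064 (array([552. ,  96.7]), array([107.7,  44. ]), 77.7, [[519.0, 48.79999923706055], [562.0, 39.400001525878906], [585.0, 144.60000610351562], [542.0, 154.0]])
jigplate (array([559.3, 128.7]), array([239.2, 123.8]), 78.5, [[474.79998779296875, 23.799999237060547], [596.0, -0.8999999761581421], [643.7000122070312, 233.5], [522.5, 258.20001220703125]])
kn (array([ 371.6, -289.9]), array([ 28.8, 182.8]), 8.7, [[343.5, -201.6999969482422], [371.1000061035156, -382.5], [399.70001220703125, -378.1000061035156], [372.0, -197.39999389648438]])
file (array([ 625.6, -252.3]), array([ 23.2, 178.6]), 7.8, [[602.0999755859375, -165.39999389648438], [626.2999877929688, -342.3999938964844], [649.2000122070312, -339.20001220703125], [625.0, -162.3000030517578]])
mug [[ 0.771 -0.309  0.019]]
tin [[ 0.758 -0.166  0.022]]
glue [[ 0.788 -0.006  0.13 ]]
jar [[0.806 0.151 0.071]]
spare [[0.379 0.229 0.022]]
```

View pics/jz.png

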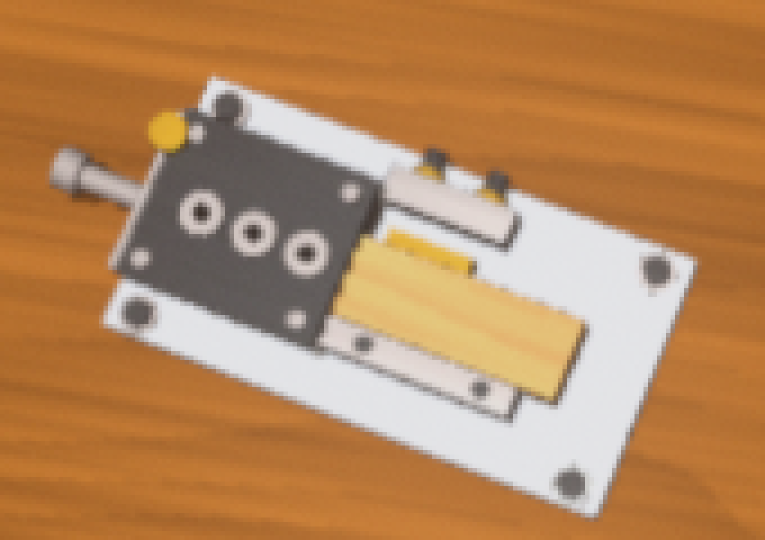

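View pics/mz.png

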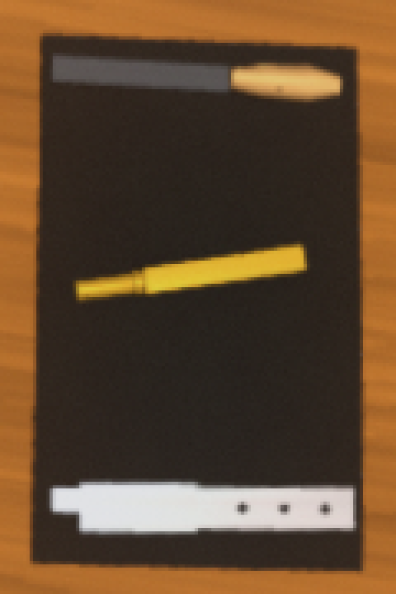

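```bash
cat >> h.py <<'E'
JO=np.array([555.4,129.5]);JX=np.array([.1994,.98]);JX=JX/np.linalg.norm(JX);JY=np.array([-JX[1],JX[0]])
def tojig(P): q=np.atleast_2d(P)[:,:2]*1000-JO;return np.c_[q@JX,q@JY]
def plan(wps,obs=None,start=None):
    """wps: list of (xyz m, yaw of tool x deg, nrows). prints tool-frame rows"""
    o=obs or get_obs(); p=o["tcp_pos"].copy()*1000;Rm=R.from_rotvec(o["orientation"]).as_matrix()
    yaw=np.degrees(np.arctan2(Rm[1,0],Rm[0,0]))
    print("now",p.round(1),"yaw",yaw.round(2),"tilt",Rm[:,2].round(4),"F",o["contact_force"].round(1),"w",round(o["grip_width"]*1000,1),"t",o["clock"])
    for xyz,ty,n in wps:
        t=np.array(xyz)*1000; dy=(ty-yaw+180)%360-180
        for i in range(n):
            s=(t-p)/(n-i);w=dy/n
            a=np.radians(yaw);c,S=np.cos(a),np.sin(a)
            ax=np.array([c,S,0]);ay=np.array([S,-c,0])
            print("%.1f,%.1f,%.1f,0,0,%.4f"%(s@ax,s@ay,-s[2],np.radians(-w)))
            p=p+s;yaw+=w
E
python3 - <<'E'
from h import *
for uv in [(171,228),(175,231),(179,227),(190,233),(172,226)]:
    print(uv,tojig(onplane([uv],.029,"top")).round(1))
f=np.load("pics/scene0.npz");p=f["p"];a=p[150:260,280:410];cv2.imwrite("pics/sz.png",cv2.resize(a,None,fx=6,fy=5.4,interpolation=3)[:,:,::-1])
f=np.load("pics/top0.npz");p=f["p"];a=p[210:260,160:220];cv2.imwrite("pics/kz.png",cv2.resize(a,None,fx=12,fy=12,interpolation=0)[:,:,::-1])
plan([((.5,.2,.2),40,8),((.511,-.276,.15),17.5,8)])
E
```

```text
(171, 228) [[165.5   3.9]]
(175, 231) [[155.2   6.6]]
(179, 227) [[150.9  -3.9]]
(190, 233) [[124.7  -0.6]]
(172, 226) [[165.3  -0.6]]
now [263.2 621.1 230.6] yaw 67.04 tilt [-4.0e-04 -1.3e-03 -1.0e+00] F [-0.1 -0.4  0.2] w 85.2 t 0.15
-36.9,47.8,3.8,0,0,0.0590
-34.0,49.9,3.8,0,0,0.0590
-31.0,51.8,3.8,0,0,0.0590
-27.9,53.5,3.8,0,0,0.0590
-24.7,55.1,3.8,0,0,0.0590
-21.4,56.5,3.8,0,0,0.0590
-18.1,57.6,3.8,0,0,0.0590
-14.6,58.6,3.8,0,0,0.0590
-37.2,46.5,6.2,0,0,0.0491
-34.9,48.2,6.2,0,0,0.0491
-32.5,49.9,6.2,0,0,0.0491
-30.0,51.4,6.2,0,0,0.0491
-27.4,52.8,6.2,0,0,0.0491
-24.8,54.1,6.2,0,0,0.0491
-22.1,55.3,6.2,0,0,0.0491
-19.4,56.3,6.2,0,0,0.0491
```

View pics/kz.png

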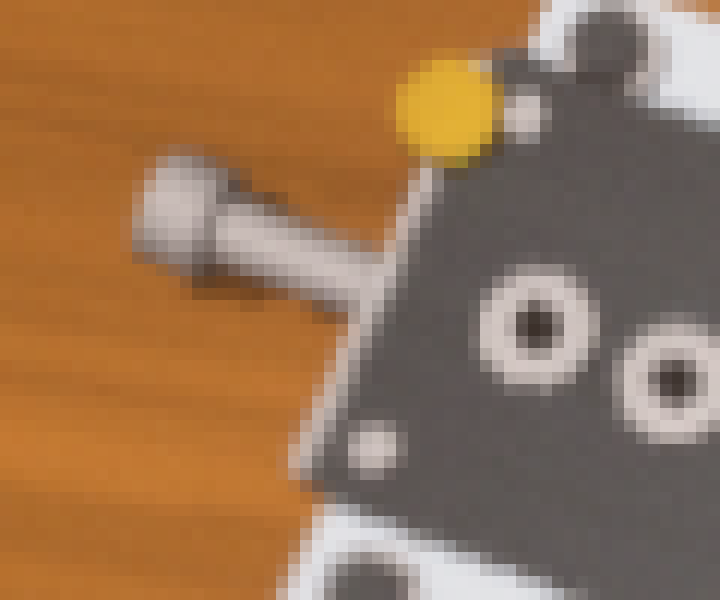

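View pics/sz.png

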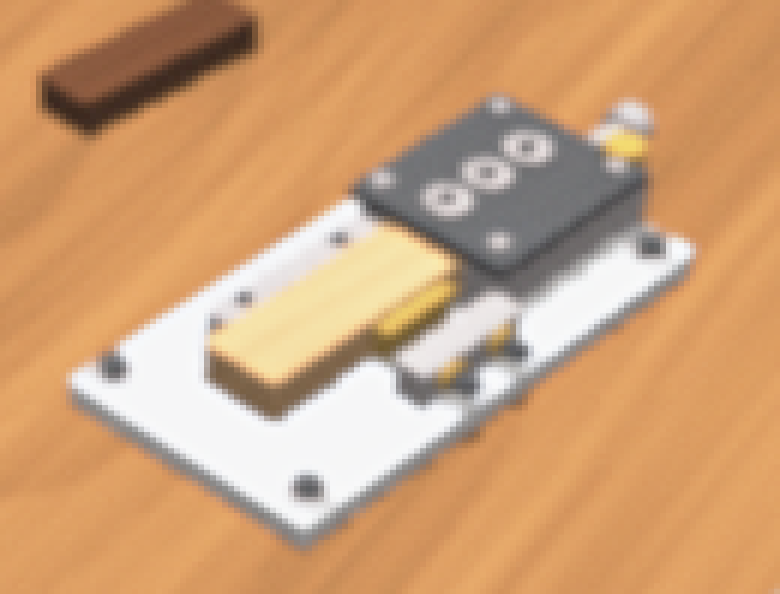

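The rod's tail knob spans about jig x 150–166 mm, so the stop end is probably at 70–86 mm, and the block's far end is now near 33 mm. Now I move to the drift.

servo_tool(increments=[-37,48,4,0,0,0.059,85,-34,50,4,0,0,0.059,85,-31,52,4,0,0,0.059,85,-28,53.5,4,0,0,0.059,85,-25,55,4,0,0,0.059,85,-21,56.5,4,0,0,0.059,85,-18,57.5,4,0,0,0.059,85,-15,58.5,4,0,0,0.059,85])

```text
clock: 1.15
tcp_pos: [0.5009, 0.1985, 0.1992]
orientation: [-2.953, -1.072, -0.0]
contact_force: [1.5, 0.9, 0.2]
grip_width: 0.0849
```

servo_tool(increments=[-37,46.5,6,0,0,0.049,85,-35,48,6,0,0,0.049,85,-32.5,50,6,0,0,0.049,85,-30,51.5,6,0,0,0.049,85,-27.5,53,6,0,0,0.049,85,-25,54,6,0,0,0.049,85,-22,55,6,0,0,0.049,85,-19.5,56,6,0,0,0.049,85])

```text
clock: 2.15
tcp_pos: [0.5107, -0.2771, 0.151]
orientation: [-3.105, -0.477, -0.0]
contact_force: [0.5, 0.5, 0.4]
grip_width: 0.0846
```

```bash
python3 - <<'E'
from h import *
o=get_obs();p,d=grab_frame("wrist");cv2.imwrite("pics/w1.png",p[:,:,::-1]);np.savez("pics/w1.npz",p=p,d=d)
hsv=cv2.cvtColor(p,cv2.COLOR_RGB2HSV)
m=biggest((hsv[...,1]>120)&(hsv[...,2]>90)&(hsv[...,0]>15)&(hsv[...,0]<35));
P=onplane(pix(m),.019,"wrist",o);print(m.sum(),rect(P),np.median(bydepth(pix(m),d,"wrist",o)[:,2]),pix(m).min(0),pix(m).max(0))
plan([((.511,-.276,.06),17.5,8)])
E
```

```text
53505 (array([ 652.3, -168.7]), array([210.4, 375.1]), 48.8, [[441.8999938964844, -124.30000305175781], [724.0, -371.3999938964844], [862.7000122070312, -213.1999969482422], [580.5, 34.0]]) 0.0004767480317900974 [292   0] [639 359]
now [ 508.6 -286.8  151.2] yaw 16.84 tilt [ 3.0e-04 -6.7e-03 -1.0e+00] F [-0.2 -7.5  1.2] w 85.0 t 2.2
0.7,-1.2,11.4,0,0,-0.0014
0.7,-1.2,11.4,0,0,-0.0014
0.7,-1.2,11.4,0,0,-0.0014
0.7,-1.2,11.4,0,0,-0.0014
0.7,-1.2,11.4,0,0,-0.0014
0.7,-1.2,11.4,0,0,-0.0014
0.7,-1.2,11.4,0,0,-0.0014
0.7,-1.2,11.4,0,0,-0.0014
```

View pics/w1.png

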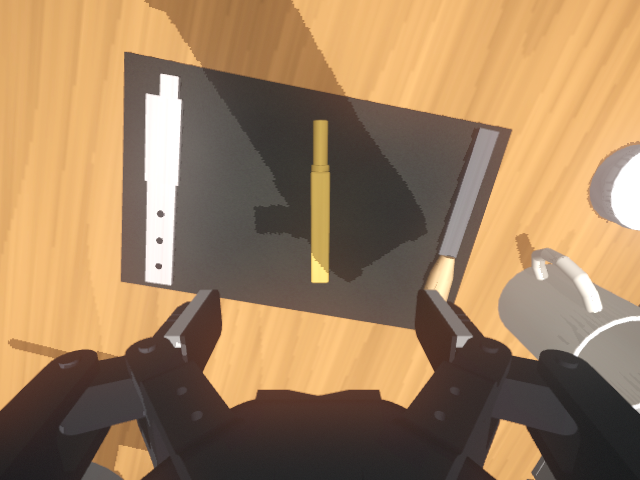

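The wrist picture (taken while still swinging) shows the drift centred at about (320,200), parallel to the pads, nose up. I will descend partway, settle, and measure again.

servo_tool(increments=[0,0,10,0,0,0,85,0,0,15,0,0,0,85,0,0,15,0,0,0,85,0,0,10,0,0,0,85,0,0,5,0,0,0,85,0,0,3,0,0,0,85,0,0,0,0,0,0,85,0,0,0,0,0,0,85])

```text
clock: 3.2
tcp_pos: [0.511, -0.2756, 0.0937]
orientation: [3.105, 0.479, 0.001]
contact_force: [0.1, 0.5, 0.2]
grip_width: 0.085
```

```bash
python3 - <<'E'
from h import *
o=get_obs();p,d=grab_frame("wrist");cv2.imwrite("pics/w2.png",p[:,:,::-1]);np.savez("pics/w2.npz",p=p,d=d)
hsv=cv2.cvtColor(p,cv2.COLOR_RGB2HSV)
k=(hsv[...,1]>120)&(hsv[...,2]>70)&(hsv[...,0]>15)&(hsv[...,0]<35)
l=cv2.connectedComponentsWithStats(k.astype(np.uint8))[1];u,v=project(np.array([.500,-.24,.019]),"wrist",o)[0];print(u,v)
m=l==l[int(v),int(u)]
P=onplane(pix(m),.019,"wrist",o);print(m.sum(),rect(P),np.median(bydepth(pix(m),d,"wrist",o)[:,2]),pix(m).min(0),pix(m).max(0))
plan([((.511,-.276,.06),17.5,8)])
E
```

```text
318.5387074523012 193.66470934681985
4146 (array([ 507.3, -260.3]), array([ 16. , 138.7]), 17.1, [[479.29998779296875, -196.3000030517578], [520.0, -328.8999938964844], [535.4000244140625, -324.20001220703125], [494.6000061035156, -191.60000610351562]]) 0.018848252169126514 [308 117] [331 316]
now [ 511.  -275.6   93.7] yaw 17.52 tilt [ 7.e-04 -2.e-04 -1.e+00] F [ 0.3 -0.1 -0.2] w 85.3 t 3.25
-0.0,0.0,4.2,0,0,0.0001
-0.0,0.0,4.2,0,0,0.0001
-0.0,0.0,4.2,0,0,0.0001
-0.0,0.0,4.2,0,0,0.0001
-0.0,0.0,4.2,0,0,0.0001
-0.0,0.0,4.2,0,0,0.0001
-0.0,0.0,4.2,0,0,0.0001
-0.0,0.0,4.2,0,0,0.0001
```

View pics/w2.png

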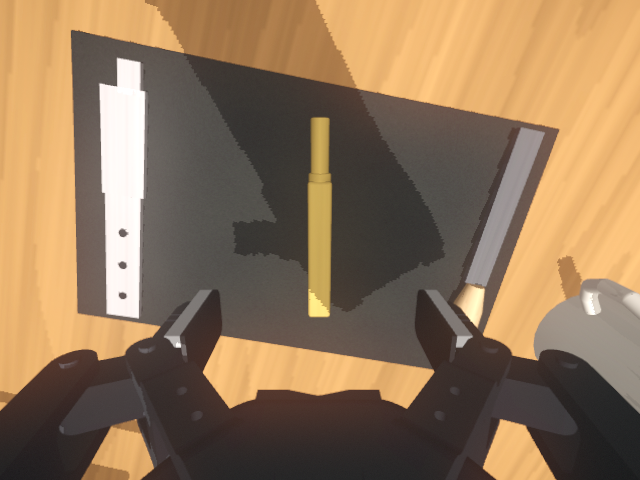

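The drift centre agrees to 1 mm with the top view (507,-260), at height 18.8 mm, so I descend and grip.

servo_tool(increments=[0.5,-1,14,0,0,0.007,85,0,0,18,0,0,0,85,0,0,18,0,0,0,85,0,0,15,0,0,0,85,0,0,12,0,0,0,85,0,0,7,0,0,0,60,0,0,3.5,0,0,0,40,0,0,1,0,0,0,20])

```text
clock: 4.25
tcp_pos: [0.5111, -0.2745, 0.0049]
orientation: [3.106, 0.468, 0.0]
contact_force: [-0.6, 0.9, 0.4]
grip_width: 0.0314
```

servo_tool(increments=[0,0,0,0,0,0,0,0,0,0,0,0,0,0,0,0,0,0,0,0,0,0,0,0,0,0,0,0,0,0,0,0,0,0,0,0,0,-3,0,0,0,0,0,0,-5,0,0,0,0,0,0,-10,0,0,0,0], squeeze=80)

```text
clock: 5.25
tcp_pos: [0.5106, -0.2742, 0.0228]
orientation: [-3.106, -0.468, 0.002]
contact_force: [0.1, 0.4, -3.6]
grip_width: 0.0137
```

Gripped; opening reads 13.7 mm, so I will check with a picture after lifting towards the jig approach.

```bash
python3 - <<'E'
from h import *
plan([((.5165,-.0616,.09),-11.5,7)])
E
```

```text
now [ 510.6 -274.2   22.8] yaw 17.13 tilt [-1.e-03  4.e-04 -1.e+00] F [ 0.1  0.4 -3.6] w 13.7 t 5.25
9.8,-28.8,-9.6,0,0,0.0714
7.7,-29.4,-9.6,0,0,0.0714
5.6,-29.9,-9.6,0,0,0.0714
3.4,-30.2,-9.6,0,0,0.0714
1.3,-30.4,-9.6,0,0,0.0714
-0.9,-30.4,-9.6,0,0,0.0714
-3.1,-30.2,-9.6,0,0,0.0714
```

servo_tool(increments=[3,-10,-30,0,0,0.03,0,9,-25,-20,0,0,0.06,0,8,-32,-10,0,0,0.08,0,5,-35,-5,0,0,0.09,0,2,-35,-2,0,0,0.09,0,0,-33,0,0,0,0.08,0,-2,-25,0,0,0,0.05,0,-1,-14,0,0,0,0.02,0])

```text
clock: 6.25
tcp_pos: [0.5198, -0.0602, 0.0902]
orientation: [-3.125, 0.313, -0.0]
contact_force: [-0.4, 0.2, -2.2]
grip_width: 0.0137
```

servo_tool(increments=[0,0,0,0,0,0,0,0,0,0,0,0,0,0,0,0,0,0,0,0,0,0,0,0,0,0,0,0,0,0,0,0,0,0,0,0,0,0,0,0,0,0,0,0,0,0,0,0,0,0,0,0,0,0,0,0])

```text
clock: 7.25
tcp_pos: [0.5197, -0.0621, 0.0898]
orientation: [-3.126, 0.315, -0.0]
contact_force: [-0.1, 0.3, -2.6]
grip_width: 0.0136
```

```bash
python3 - <<'E'
from h import *
o=get_obs();p,d=grab_frame("wrist");cv2.imwrite("pics/w3.png",p[:,:,::-1]);np.savez("pics/w3.npz",p=p,d=d)
plan([((.5165,-.0616,.09),-11.5,4)])
p,d=grab_frame("top");cv2.imwrite("pics/t3.png",p[:,:,::-1]);np.savez("pics/t3.npz",p=p,d=d)
p,d=grab_frame("scene");cv2.imwrite("pics/s3.png",cv2.resize(p[120:330,180:460],None,fx=2.8,fy=2.8)[:,:,::-1]);np.savez("pics/s3.npz",p=p,d=d)
E
```

```text
now [519.7 -62.1  89.8] yaw -11.52 tilt [ 0.  0. -1.] F [-0.  -0.7 -3.1] w 13.7 t 7.3
-0.8,0.0,-0.1,0,0,-0.0001
-0.8,0.0,-0.1,0,0,-0.0001
-0.8,0.0,-0.1,0,0,-0.0001
-0.8,0.0,-0.1,0,0,-0.0001
```

View pics/w3.png

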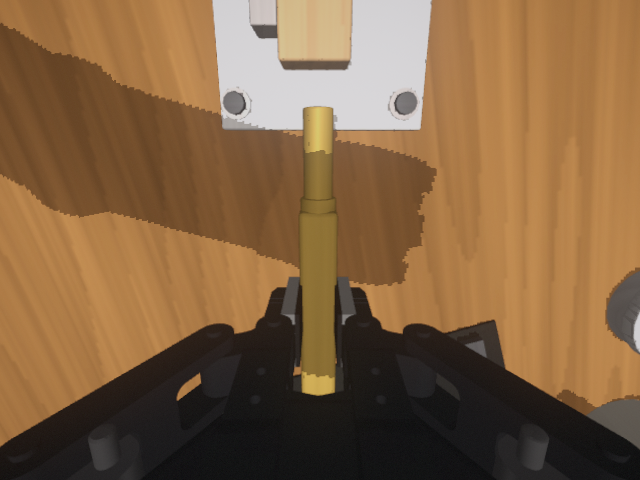

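View pics/s3.png

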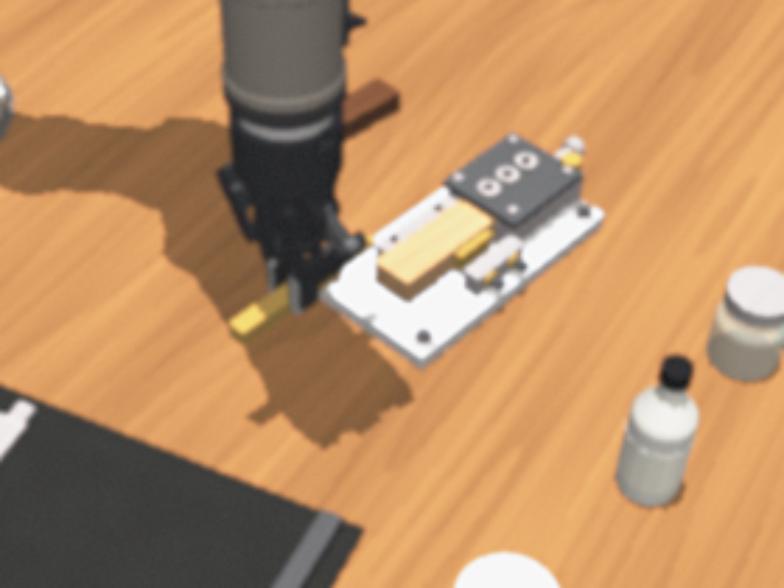

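View pics/t3.png

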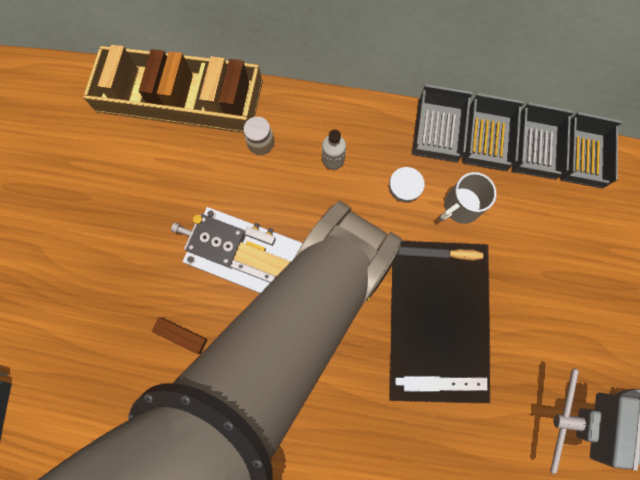

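The wrist picture shows the drift held straight, nose at (318,108), with the block's near end at about (315,62), slightly left of it. Measuring both.

```bash
python3 - <<'E'
from h import *
o=dict(tcp_pos=np.array([.5197,-.0621,.0898]),orientation=np.array([-3.126,.315,0.]))
f=np.load("pics/w3.npz");p,d=f["p"],f["d"]
cv2.imwrite("pics/w3z.png",cv2.resize(p[0:220,210:440],None,fx=3.2,fy=2.7,interpolation=0)[:,:,::-1])
hsv=cv2.cvtColor(p,cv2.COLOR_RGB2HSV)
# tool-frame coordinates via depth
for nm,uv in (("nose",(318,125)),("body",(318,230)),("body2",(318,300)),("blk top",(315,30)),("base",(250,70))):
    W=bydepth([uv],d,"wrist",o)[0]; print(nm,(W*1000).round(1),tojig(W).round(1))
for r in (5,20,35,50,60,64,68):
    s=hsv[r,240:380];c=np.nonzero((s[:,1]>60)&(s[:,2]>80))[0]+240
    if len(c): print(r,c.min(),c.max(),tojig(onplane([(c.min(),r),(c.max(),r)],.042,"wrist",o)).round(1).tolist())
print("plate corners",tojig(onplane([(223,129),(421,129)],.016,"wrist",o)).round(1).tolist())
zd=.0898+.006
for r in (120,160,185,220,260,300):
    s=hsv[r,290:350];c=np.nonzero((s[:,1]>120)&(s[:,2]>60)&(s[:,0]>18))[0]+290
    W=onplane([(c.min(),r),(c.max(),r)],zd+(.0 if r<200 else .008),"wrist",o);print(r,c.min(),c.max(),tojig(W).mean(0).round(1),np.linalg.norm(W[1]-W[0])*1000)
E
```

```text
nose [534.3  13.6 102.4] [[-117.8   -2.4]]
body [526.3 -25.8 104.8] [[-157.9   -2.5]]
body2 [519.9 -57.2 102.9] [[-190.    -2.5]]
blk top [542.1  60.1  44.2] [[-70.7  -0.8]]
base [501.5  54.7  17.3] [[-84.1  37.9]]
5 277 351 [[-59.2, 18.1], [-59.2, -18.8]]
20 277 351 [[-65.7, 18.3], [-65.7, -19.0]]
35 277 350 [[-72.3, 18.5], [-72.3, -18.6]]
50 278 350 [[-79.1, 18.3], [-79.1, -18.8]]
60 280 349 [[-83.7, 17.4], [-83.7, -18.5]]
64 282 347 [[-85.6, 16.4], [-85.6, -17.5]]
68 284 345 [[-87.5, 15.4], [-87.5, -16.5]]
plate corners [[-117.2, 56.9], [-117.2, -66.6]]
120 304 332 [-115.7   -2.4] 10.96686381598906
160 304 331 [-131.    -2.2] 10.934066472513809
185 304 331 [-141.1   -2.2] 11.169029462108174
220 300 336 [-154.1   -2.5] 14.454343335311785
260 300 336 [-171.2   -2.5] 14.976134091059157
300 302 334 [-189.6   -2.5] 13.805519928866056
```

View pics/w3z.png

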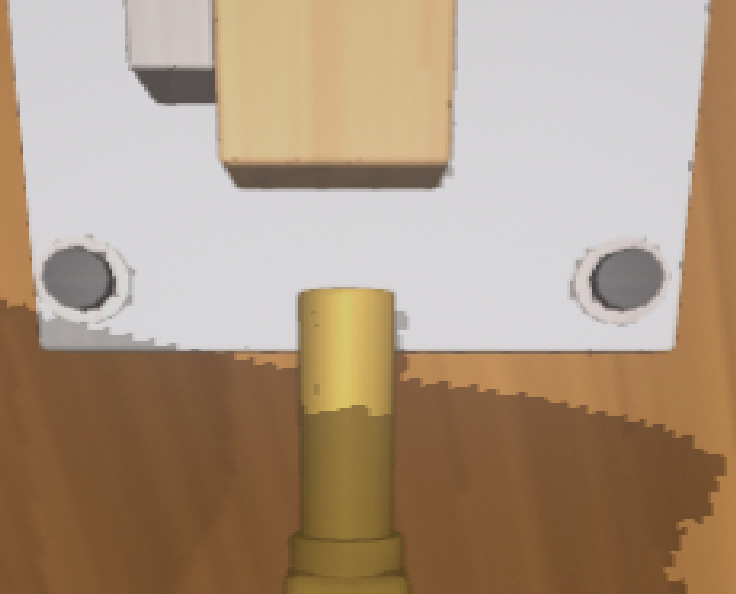

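Nose tip is at -110, block end at -84 (same view), lateral offset 2.2 mm. I lower the drift to 29 mm centre height, shift it sideways, and close most of the gap.

servo_tool(increments=[-1,0,10,0,0,0,0,-1.2,0,15,0,0,0,0,0,0,15,0,0,0,0,0,0,12,0,0,0,0,0,0,8,0,0,0,0,0,-3,5,0,0,0,0,0,-4,2,0,0,0,0,0,-4,0,0,0,0,0])

```text
clock: 8.4
tcp_pos: [0.52, -0.0505, 0.0229]
orientation: [-3.126, 0.315, -0.0]
contact_force: [-0.3, -0.5, -2.3]
grip_width: 0.0138
```

servo_tool(increments=[0,-3,0,0,0,0,0,0,-3,0,0,0,0,0,0,-2,0,0,0,0,0,0,-1,0,0,0,0,0,0,0,0,0,0,0,0,0,0,0,0,0,0,0,0,0,0,0,0,0,0,0,0,0,0,0,0,0])

```text
clock: 9.4
tcp_pos: [0.5215, -0.0422, 0.0228]
orientation: [-3.126, 0.315, 0.0]
contact_force: [-0.7, -0.0, -2.6]
grip_width: 0.0139
```

```bash
python3 - <<'E'
from h import *
o=get_obs();p,d=grab_frame("wrist");cv2.imwrite("pics/w4.png",p[:,:,::-1]);np.savez("pics/w4.npz",p=p,d=d)
print(o["tcp_pos"],o["contact_force"],tojig(o["tcp_pos"]))
for r in range(120,20,-4):print(r,p[r,316],bydepth([(316,r)],d,"wrist",o)[0].round(4),tojig(bydepth([(316,r)],d,"wrist",o)).round(1))
E
```

```text
[ 0.52153499 -0.04215283  0.02280185] [-7.28746297e-01 -3.52535452e-05 -2.60894938e+00] [[-174.95842877   -1.0397799 ]]
120 [216 195 109] [0.5358 0.0354 0.0352] [[-96.1   0.5]]
116 [216 195 109] [0.5361 0.0368 0.0346] [[-94.7   0.5]]
112 [216 195 110] [0.5363 0.0382 0.0341] [[-93.3   0.5]]
108 [216 188 105] [0.5366 0.0395 0.0354] [[-92.    0.5]]
104 [216 214 216] [0.5371 0.0427 0.0151] [[-88.7   0.6]]
100 [216 214 216] [0.5374 0.0442 0.0155] [[-87.2   0.6]]
96 [216 214 215] [0.5377 0.0456 0.0169] [[-85.8   0.6]]
92 [215 213 215] [0.538  0.0471 0.0167] [[-84.2   0.6]]
88 [100  82  66] [0.5381 0.0472 0.0269] [[-84.1   0.5]]
84 [98 81 65] [0.5382 0.0471 0.0374] [[-84.1   0.4]]
80 [175 142 105] [0.5383 0.0477 0.042 ] [[-83.5   0.4]]
76 [215 180 135] [0.5386 0.049  0.0418] [[-82.3   0.4]]
72 [215 180 134] [0.5388 0.0499 0.0434] [[-81.3   0.4]]
68 [214 180 134] [0.5391 0.0514 0.0419] [[-79.8   0.4]]
64 [214 180 134] [0.5393 0.0524 0.0426] [[-78.7   0.4]]
60 [214 180 133] [0.5395 0.0535 0.0431] [[-77.6   0.4]]
56 [214 180 134] [0.5398 0.0548 0.0426] [[-76.3   0.4]]
52 [214 179 133] [0.5401 0.056  0.0423] [[-75.1   0.4]]
48 [214 179 132] [0.5403 0.0572 0.0425] [[-73.9   0.4]]
44 [214 179 132] [0.5405 0.0583 0.0424] [[-72.7   0.4]]
40 [213 178 131] [0.5408 0.0595 0.0421] [[-71.5   0.4]]
36 [213 178 131] [0.541  0.0607 0.042 ] [[-70.3   0.4]]
32 [213 178 131] [0.5413 0.0619 0.0417] [[-69.    0.4]]
28 [212 177 130] [0.5415 0.0629 0.0423] [[-68.1   0.4]]
24 [212 177 130] [0.5417 0.0641 0.0419] [[-66.8   0.4]]
```

View pics/w4.png

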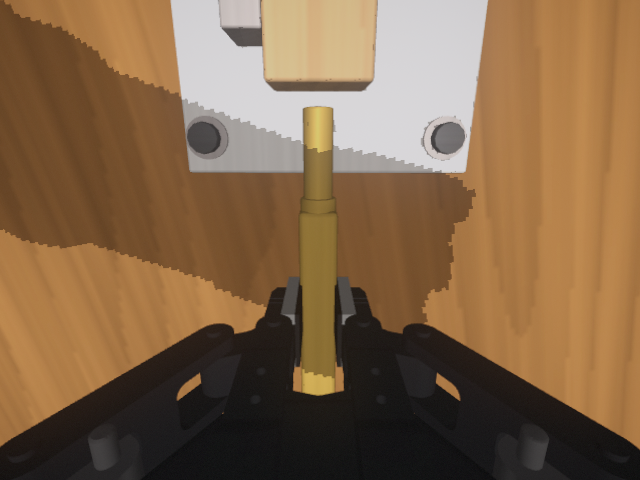

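Clearly aligned; 7.5 mm gap. Pushing begins slowly (16 mm/s), watching force.

servo_tool(increments=[0,-2,0,0,0,0,0,0,-2,0,0,0,0,0,0,-2,0,0,0,0,0,0,-2,0,0,0,0,0,0,-2,0,0,0,0,0,0,-2,0,0,0,0,0,0,-2,0,0,0,0,0,0,-2,0,0,0,0,0])

```text
clock: 10.45
tcp_pos: [0.5241, -0.0288, 0.0228]
orientation: [3.123, -0.318, -0.0]
contact_force: [-1.1, -7.9, -2.1]
grip_width: 0.0141
```

servo_tool(increments=[0,-2,0,0,0,0,0,0,-2,0,0,0,0,0,0,-1.5,0,0,0,0,0,0,-1.5,0,0,0,0,0,0,-1,0,0,0,0,0,0,-1,0,0,0,0,0,0,0,0,0,0,0,0,0,0,0,0,0,0,0])

```text
clock: 11.45
tcp_pos: [0.526, -0.0199, 0.0228]
orientation: [3.123, -0.318, -0.0]
contact_force: [-1.8, -6.1, -1.7]
grip_width: 0.0135
```

```bash
cat > look.py <<'E'
from h import *
import sys
n=sys.argv[1]
o=get_obs();p,d=grab_frame("wrist");cv2.imwrite(f"pics/w{n}.png",p[:,:,::-1])
F=o["contact_force"];print("t",o["clock"],o["tcp_pos"].round(4),"F",F.round(1),"axial",round(F[:2]@JX,1),"tcp jig",tojig(o["tcp_pos"]).round(1),"tau",o["moment"].round(2))
c=range(308,328,4)
for u in c:
    q=[(r,bydepth([(u,r)],d,"wrist",o)[0]) for r in range(130,5,-1)]
    q=[(r,tojig(x)[0,0].round(1),round(x[2]*1000,1)) for r,x in q]
    b=[x for x in q if 39.5<x[2]<46 ][:1]; print(u,"nose last",[x for x in q if 31<x[2]<38 ][-1:],"block first",b)
E
python3 look.py 5
```

```text
t 11.45 [ 0.526  -0.0199  0.0228] F [-1.8 -6.1 -1.7] axial -6.3 tcp jig [[-152.3   -0.9]] tau [-1.35  0.3   0.03]
308 nose last [(106, np.float64(-68.6), np.float64(35.4))] block first [(104, np.float64(-68.3), np.float64(40.5))]
312 nose last [(106, np.float64(-68.5), np.float64(34.3))] block first [(104, np.float64(-68.5), np.float64(42.4))]
316 nose last [(106, np.float64(-68.5), np.float64(35.1))] block first [(104, np.float64(-68.4), np.float64(40.9))]
320 nose last [(106, np.float64(-68.5), np.float64(35.0))] block first [(105, np.float64(-68.6), np.float64(40.4))]
324 nose last [(106, np.float64(-68.6), np.float64(35.3))] block first [(104, np.float64(-68.3), np.float64(40.2))]
```

View pics/w5.png

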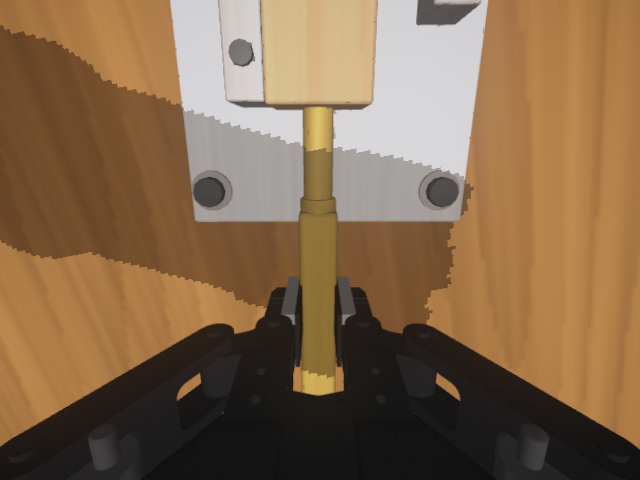

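Drag is about 6 N with a soft axial stiffness (~2.7 N/mm); the block has advanced about 15 mm. I go on in small calls so hitting the stop would stay well under 20 N.

servo_tool(increments=[0,-0.7,0,0,0,0,0,0,-0.7,0,0,0,0,0,0,-0.7,0,0,0,0,0,0,-0.7,0,0,0,0,0,0,-0.7,0,0,0,0,0,0,-0.7,0,0,0,0,0,0,-0.7,0,0,0,0,0,0,-0.7,0,0,0,0,0])

```text
clock: 12.5
tcp_pos: [0.527, -0.0146, 0.0228]
orientation: [3.123, -0.318, -0.0]
contact_force: [-1.7, -6.5, -1.3]
grip_width: 0.0138
```

servo_tool(increments=[0,-0.7,0,0,0,0,0,0,-0.7,0,0,0,0,0,0,-0.7,0,0,0,0,0,0,-0.7,0,0,0,0,0,0,-0.7,0,0,0,0,0,0,-0.7,0,0,0,0,0,0,-0.7,0,0,0,0,0,0,-0.7,0,0,0,0,0])

```text
clock: 13.5
tcp_pos: [0.5281, -0.0092, 0.0228]
orientation: [3.123, -0.318, -0.0]
contact_force: [-2.1, -7.8, -1.6]
grip_width: 0.0139
```

servo_tool(increments=[0,-0.6,0,0,0,0,0,0,-0.6,0,0,0,0,0,0,-0.6,0,0,0,0,0,0,-0.6,0,0,0,0,0,0,-0.6,0,0,0,0,0,0,-0.6,0,0,0,0,0,0,-0.6,0,0,0,0,0,0,-0.6,0,0,0,0,0])

```text
clock: 14.5
tcp_pos: [0.5291, -0.0045, 0.0228]
orientation: [3.123, -0.318, -0.0]
contact_force: [-2.0, -7.4, -1.0]
grip_width: 0.0139
```

servo_tool(increments=[0,-0.5,0,0,0,0,0,0,-0.5,0,0,0,0,0,0,-0.5,0,0,0,0,0,0,-0.5,0,0,0,0,0,0,-0.5,0,0,0,0,0,0,-0.5,0,0,0,0,0,0,-0.5,0,0,0,0,0,0,-0.5,0,0,0,0,0])

```text
clock: 15.5
tcp_pos: [0.5299, -0.0006, 0.0228]
orientation: [3.123, -0.318, -0.0]
contact_force: [-2.2, -6.9, -1.2]
grip_width: 0.0137
```

servo_tool(increments=[0,-0.5,0,0,0,0,0,0,-0.5,0,0,0,0,0,0,-0.5,0,0,0,0,0,0,-0.5,0,0,0,0,0,0,-0.5,0,0,0,0,0,0,-0.5,0,0,0,0,0,0,-0.5,0,0,0,0,0,0,-0.5,0,0,0,0,0])

```text
clock: 16.5
tcp_pos: [0.5307, 0.0033, 0.0228]
orientation: [3.123, -0.319, -0.0]
contact_force: [-2.1, -7.1, -1.1]
grip_width: 0.0142
```

servo_tool(increments=[0,-0.5,0,0,0,0,0,0,-0.5,0,0,0,0,0,0,-0.5,0,0,0,0,0,0,-0.5,0,0,0,0,0,0,-0.5,0,0,0,0,0,0,-0.5,0,0,0,0,0,0,-0.5,0,0,0,0,0,0,-0.5,0,0,0,0,0])

```text
clock: 17.5
tcp_pos: [0.5315, 0.0072, 0.0228]
orientation: [3.123, -0.319, -0.0]
contact_force: [0.0, -7.0, -1.4]
grip_width: 0.0141
```

servo_tool(increments=[0,-0.5,0,0,0,0,0,0,-0.5,0,0,0,0,0,0,-0.5,0,0,0,0,0,0,-0.5,0,0,0,0,0,0,-0.5,0,0,0,0,0,0,-0.5,0,0,0,0,0,0,-0.5,0,0,0,0,0,0,-0.5,0,0,0,0,0])

```text
clock: 18.5
tcp_pos: [0.5322, 0.0111, 0.0227]
orientation: [3.123, -0.319, -0.001]
contact_force: [-1.3, -6.8, -1.3]
grip_width: 0.0139
```

```bash
python3 look.py 6
```

```text
t 18.5 [0.5322 0.0111 0.0227] F [-1.3 -6.8 -1.3] axial -6.9 tcp jig [[-120.6   -0.9]] tau [-1.48  0.33 -0.01]
308 nose last [(106, np.float64(-36.8), np.float64(34.2))] block first [(103, np.float64(-36.5), np.float64(42.4))]
312 nose last [(106, np.float64(-36.9), np.float64(35.3))] block first [(104, np.float64(-36.7), np.float64(40.8))]
316 nose last [(106, np.float64(-36.8), np.float64(34.2))] block first [(104, np.float64(-36.7), np.float64(40.7))]
320 nose last [(106, np.float64(-36.9), np.float64(34.4))] block first [(104, np.float64(-36.7), np.float64(40.9))]
324 nose last [(106, np.float64(-36.8), np.float64(34.1))] block first [(104, np.float64(-36.8), np.float64(41.7))]
```

View pics/w6.png

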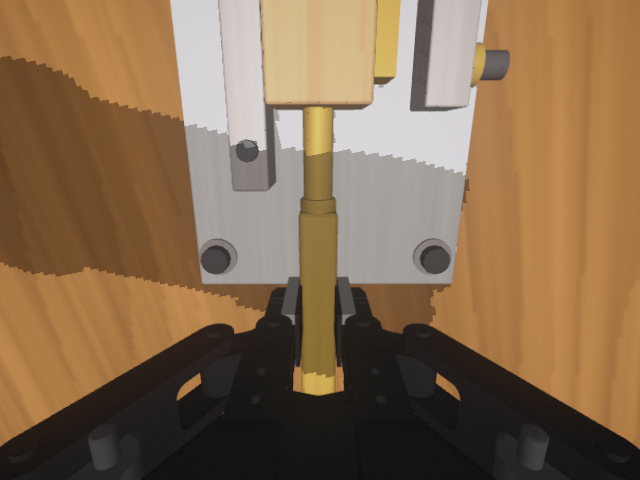

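No slip: nose and block end move together (-36.7). Carry on.

servo_tool(increments=[0,-0.4,0,0,0,0,0,0,-0.4,0,0,0,0,0,0,-0.4,0,0,0,0,0,0,-0.4,0,0,0,0,0,0,-0.4,0,0,0,0,0,0,-0.4,0,0,0,0,0,0,-0.4,0,0,0,0,0,0,-0.4,0,0,0,0,0])

```text
clock: 19.55
tcp_pos: [0.5327, 0.0134, 0.0228]
orientation: [3.122, -0.32, -0.001]
contact_force: [-2.5, -10.1, -1.3]
grip_width: 0.0137
```

Force rose to 10.4 N and the motion fell short, so the stop has probably been reached. I confirm with 0.8 mm more.

servo_tool(increments=[0,-0.2,0,0,0,0,0,0,-0.2,0,0,0,0,0,0,-0.2,0,0,0,0,0,0,-0.2,0,0,0,0,0,0,0,0,0,0,0,0,0,0,0,0,0,0,0,0,0,0,0,0,0,0,0,0,0,0,0,0,0])

```text
clock: 20.55
tcp_pos: [0.5327, 0.0134, 0.0227]
orientation: [3.121, -0.32, -0.001]
contact_force: [-2.8, -10.2, -0.5]
grip_width: 0.014
```

```bash
python3 look.py 7; python3 - <<'E'
from h import *
p,d=grab_frame("top");a=p[190:310,160:330];cv2.imwrite("pics/jz7.png",cv2.resize(a,None,fx=4.5,fy=4.5,interpolation=3)[:,:,::-1])
q=np.load("pics/top0.npz")["p"]
s=(slice(205,245),slice(165,186))
print(np.abs(p[s].astype(int)-q[s]).max(),np.abs(p[s].astype(int)-q[s]).mean())
E
```

```text
t 20.55 [0.5327 0.0134 0.0227] F [ -2.8 -10.2  -0.5] axial -10.6 tcp jig [[-118.3   -0.9]] tau [-2.23  0.49 -0.03]
308 nose last [(106, np.float64(-34.7), np.float64(36.3))] block first [(105, np.float64(-34.7), np.float64(41.1))]
312 nose last [(106, np.float64(-34.7), np.float64(36.1))] block first [(105, np.float64(-34.8), np.float64(41.4))]
316 nose last [(106, np.float64(-34.6), np.float64(35.9))] block first [(105, np.float64(-34.6), np.float64(39.9))]
320 nose last [(106, np.float64(-34.6), np.float64(35.1))] block first [(105, np.float64(-34.7), np.float64(40.7))]
324 nose last [(106, np.float64(-34.6), np.float64(35.4))] block first [(105, np.float64(-34.6), np.float64(39.7))]
20 11.373015873015873
```

View pics/jz7.png

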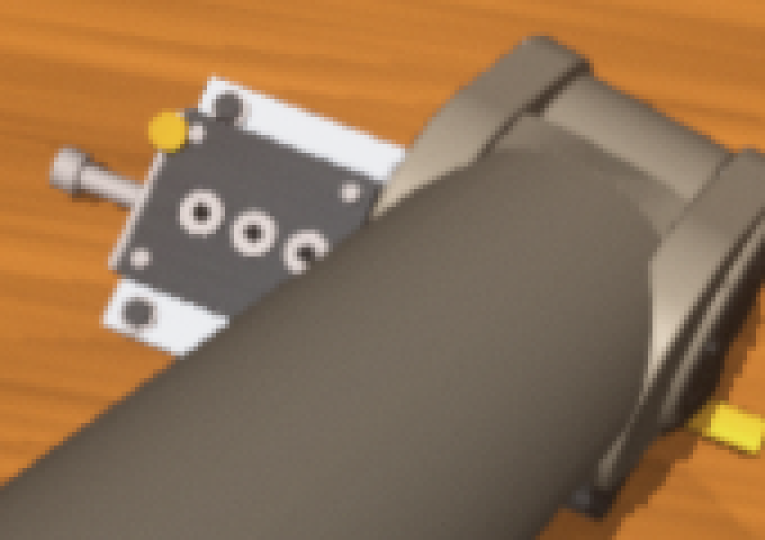

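The block stayed put with 10.6 N on it (drag max 7), no drift slip, and the knob looks unmoved at (68,170). One more small nudge confirms it.

servo_tool(increments=[0,-0.2,0,0,0,0,0,0,-0.2,0,0,0,0,0,0,-0.2,0,0,0,0,0,0,-0.2,0,0,0,0,0,0,-0.2,0,0,0,0,0,0,0,0,0,0,0,0,0,0,0,0,0,0,0,0,0,0,0,0,0,0])

```text
clock: 21.65
tcp_pos: [0.5326, 0.0135, 0.0227]
orientation: [3.12, -0.321, -0.001]
contact_force: [-2.9, -13.1, -0.7]
grip_width: 0.0139
```

The force rose to 13.4 N with no motion: against the stop. I back off.

servo_tool(increments=[0,1,0,0,0,0,0,0,2,0,0,0,0,0,0,4,0,0,0,0,0,0,7,0,0,0,0,0,0,12,0,0,0,0,0,0,15,-4,0,0,0,0,0,18,-12,0,0,0,0,0,20,-20,0,0,0,0])

```text
clock: 22.65
tcp_pos: [0.5175, -0.0604, 0.0598]
orientation: [3.125, -0.316, -0.001]
contact_force: [0.5, -0.6, -2.1]
grip_width: 0.0136
```

```bash
python3 - <<'E'
from h import *
plan([((.511,-.2745,.06),17.1,8)])
E
```

```text
now [517.5 -60.4  59.8] yaw -11.56 tilt [-7.e-04 -2.e-04 -1.e+00] F [ 0.5 -0.6 -2.1] w 13.6 t 22.65
4.6,26.4,-0.0,0,0,-0.0625
2.9,26.6,-0.0,0,0,-0.0625
1.2,26.7,-0.0,0,0,-0.0625
-0.4,26.8,-0.0,0,0,-0.0625
-2.1,26.7,-0.0,0,0,-0.0625
-3.8,26.5,-0.0,0,0,-0.0625
-5.4,26.2,-0.0,0,0,-0.0625
-7.0,25.8,-0.0,0,0,-0.0625
```

servo_tool(increments=[4.5,26.5,-3,0,0,-0.0625,0,3,26.5,0,0,0,-0.0625,0,1,26.5,0,0,0,-0.0625,0,-0.5,27,0,0,0,-0.0625,0,-2,27,0,0,0,-0.0625,0,-4,26.5,0,0,0,-0.0625,0,-5.5,26,0,0,0,-0.0625,0,-5,17,0,0,0,-0.0625,0])

```text
clock: 23.65
tcp_pos: [0.5105, -0.2671, 0.0635]
orientation: [3.105, 0.467, 0.001]
contact_force: [0.6, -0.1, -2.7]
grip_width: 0.0136
```

servo_tool(increments=[-2,8,0,0,0,0,0,0,0,0,0,0,0,0,0,0,10,0,0,0,0,0,0,12,0,0,0,0,0,0,10,0,0,0,0,0,0,6,0,0,0,0,0,0,3,0,0,0,0,0,0,0,0,0,0,0])

```text
clock: 24.65
tcp_pos: [0.5116, -0.2721, 0.0207]
orientation: [-3.107, -0.468, 0.0]
contact_force: [-0.1, -0.5, -1.4]
grip_width: 0.0138
```

```bash
python3 - <<'E'
from h import *
plan([((.511,-.2745,.006),17.1,4)])
p,d=grab_frame("scene");cv2.imwrite("pics/s8.png",cv2.resize(p[150:400,90:410],None,fx=2.4,fy=2.4)[:,:,::-1])
E
```

```text
now [ 511.6 -272.1   20.7] yaw 17.12 tilt [-1.e-04  0.e+00 -1.e+00] F [-0.1 -0.5 -1.4] w 13.8 t 24.65
-0.3,0.5,3.7,0,0,0.0001
-0.3,0.5,3.7,0,0,0.0001
-0.3,0.5,3.7,0,0,0.0001
-0.3,0.5,3.7,0,0,0.0001
```

View pics/s8.png

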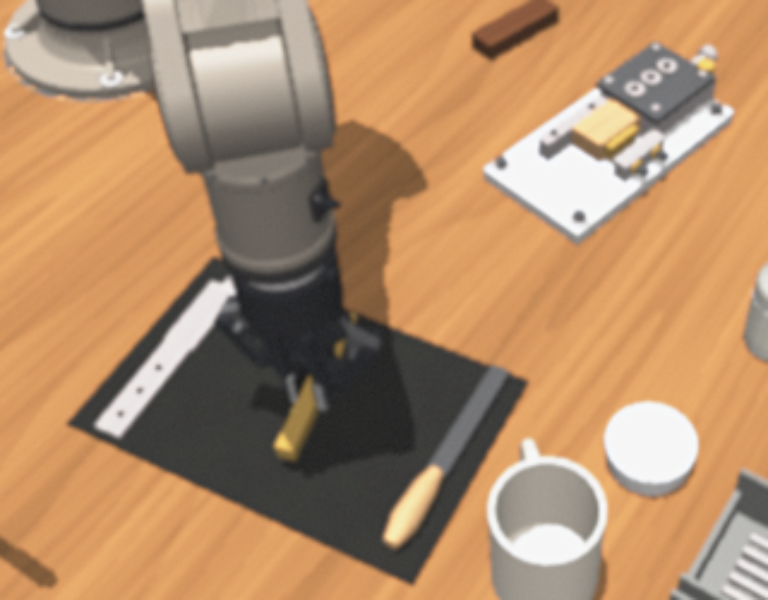

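The drift is over the mat middle and the block stays in place at (605,125). I lower it.

servo_tool(increments=[0,0,4,0,0,0,0,0,0,4,0,0,0,0,0,0,3,0,0,0,0,0,0,2,0,0,0,0,0,0,1,0,0,0,0,0,0,0.7,0,0,0,0,0,0,0.5,0,0,0,0,0,0,0,0,0,0,0])

```text
clock: 25.7
tcp_pos: [0.5117, -0.2721, 0.0056]
orientation: [3.107, 0.468, 0.0]
contact_force: [-0.2, 0.9, -3.1]
grip_width: 0.0137
```

servo_tool(increments=[0,0,0.3,0,0,0,0,0,0,0.3,0,0,0,0,0,0,0.3,0,0,0,0,0,0,0,0,0,0,0,0,0,0,0,0,0,0,0,0,0,0,0,0,0,0,0,0,0,0,0,0,0,0,0,0,0,0,0])

```text
clock: 26.7
tcp_pos: [0.5117, -0.2721, 0.0054]
orientation: [-3.106, -0.468, -0.001]
contact_force: [-2.3, 1.2, 6.2]
grip_width: 0.0139
```

The drift has touched down on the mat (+6 N). I ease off, open, and rise.

servo_tool(increments=[0,0,-0.4,0,0,0,0,0,0,0,0,0,0,18,0,0,0,0,0,0,22,0,0,0,0,0,0,35,0,0,0,0,0,0,50,0,0,0,0,0,0,60,0,0,0,0,0,0,60,0,0,0,0,0,0,60])

```text
clock: 27.7
tcp_pos: [0.5117, -0.2721, 0.0051]
orientation: [-3.107, -0.468, 0.0]
contact_force: [-0.3, -0.2, 0.8]
grip_width: 0.0602
```

servo_tool(increments=[0,0,-4,0,0,0,60,0,0,-10,0,0,0,60,0,0,-20,0,0,0,60,0,0,-25,0,0,0,60,0,0,-25,0,0,0,60,0,0,-20,0,0,0,60,0,0,-12,0,0,0,60,0,0,-5,0,0,0,60])

```text
clock: 28.7
tcp_pos: [0.512, -0.2722, 0.1273]
orientation: [3.106, 0.468, 0.002]
contact_force: [-0.6, -0.4, -0.3]
grip_width: 0.0602
```

```bash
python3 - <<'E'
from h import *
o=get_obs();p,d=grab_frame("wrist");cv2.imwrite("pics/w9.png",p[:,:,::-1])
print(o["tcp_pos"],o["grip_width"],o["clock"])
hsv=cv2.cvtColor(p,cv2.COLOR_RGB2HSV)
k=(hsv[...,1]>120)&(hsv[...,2]>70)&(hsv[...,0]>15)&(hsv[...,0]<35)
l=cv2.connectedComponentsWithStats(k.astype(np.uint8))[1];u,v=project(np.array([.500,-.24,.019]),"wrist",o)[0]
m=l==l[int(v),int(u)];q=pix(m)
P=onplane(q,.019,"wrist",o);B=bydepth(q,d,"wrist",o);print(m.sum(),rect(P),np.median(B[:,2]))
s=B[:,:2]@[-.3,.954]
for a,b in((-.41,-.37),(-.37,-.34),(-.34,-.31)):print(np.median(B[(s>a)&(s<b),2]))
g=np.percentile(s,[5,25,50,75,95]);print(g,[round(float(np.percentile(B[abs(s-x)<.008,2],80)),4) for x in g])
p,d=grab_frame("top");cv2.imwrite("pics/t9.png",p[:,:,::-1])
p,d=grab_frame("scene");cv2.imwrite("pics/s9.png",p[:,:,::-1])
E
```

```text
[ 0.51196702 -0.27222785  0.127268  ] 0.060181844815796595 28.7
3071 (array([ 507.1, -258. ]), array([ 16.2, 138.6]), 17.0, [[479.0, -194.1999969482422], [519.5999755859375, -326.70001220703125], [535.0999755859375, -321.8999938964844], [494.5, -189.39999389648438]]) 0.018860674231051533
0.01930378610260855
0.016672117730258063
0.016451802786443898
[-0.45054654 -0.42162215 -0.3902495  -0.36261791 -0.33512309] [0.0197, 0.0198, 0.0199, 0.0183, 0.0174]
```

View pics/w9.png

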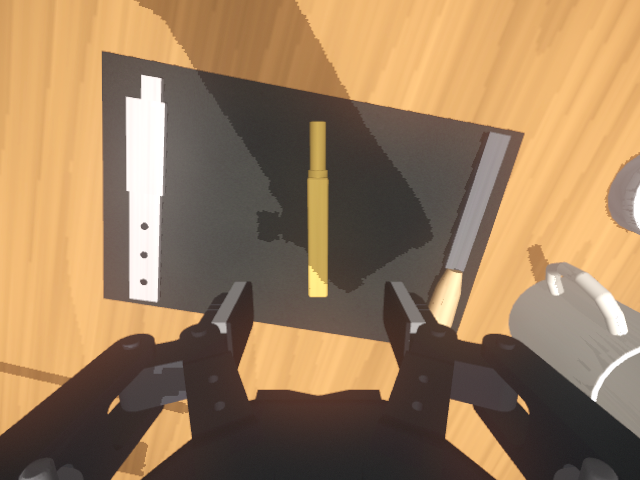

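View pics/t9.png

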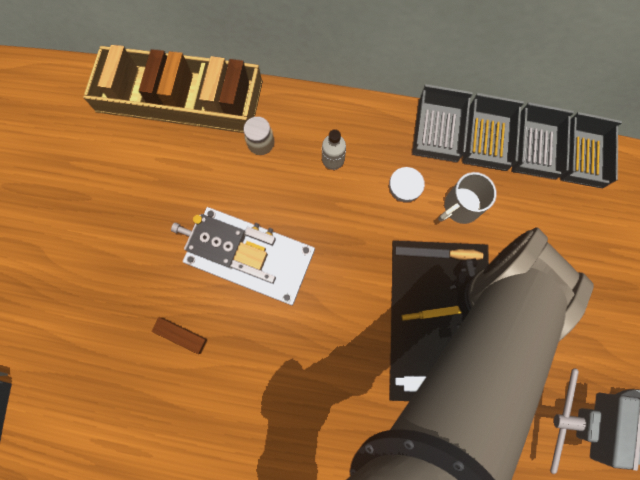

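View pics/s9.png

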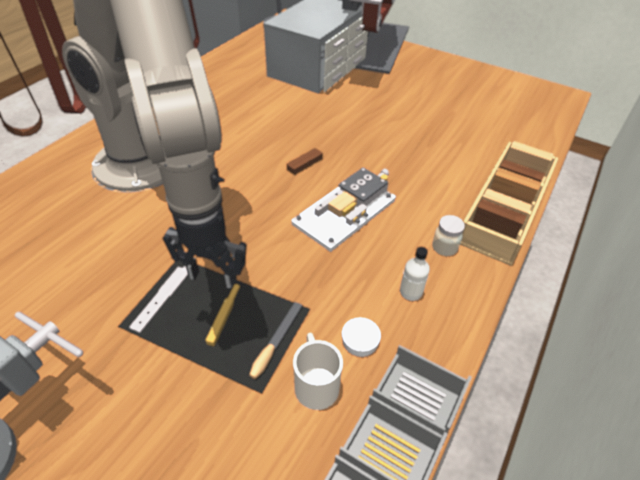

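Drift is flat on the mat at (507,-258), bystanders unmoved. A last check of the knob and block, then hand in.

```bash
python3 - <<'E'
from h import *
a=cv2.imread("pics/top0.png");b=cv2.imread("pics/t9.png")
def c(i):
    m=cv2.cvtColor(i,cv2.COLOR_BGR2HSV)[222:236,165:182];k=(m[...,1]<70);v,u=np.nonzero(k);return u.mean()+165,v.mean()+222,k.sum()
print(c(a),c(b))
h=cv2.cvtColor(b,cv2.COLOR_BGR2HSV);m=np.zeros((480,640),bool);m[238:275,225:300]=1
k=biggest(m&(h[...,1]>80)&(h[...,2]>100));P=onplane(pix(k),.042,"top");print("block near end jig x (top view)",tojig(P)[:,0].min(),rect(P)[2])
print(get_obs()["contact_force"],get_obs()["clock"])
print(hand_in())
E
```

```text
(np.float64(176.2948717948718), np.float64(227.67948717948718), np.int64(78)) (np.float64(176.29113924050634), np.float64(227.73417721518987), np.int64(79))
block near end jig x (top view) -38.504052020657184 78.7
[0.36282411 0.78873623 0.14275591] 28.85
the job is handed in; nothing more can be done
None
```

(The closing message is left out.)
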